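# Roll a column tube into the V-bed of a length gauge and close the jaw on it

## Task

Get the steel column tube measured that lies on the bench in front of the length gauge. Without picking it up, roll it by its side up the gauge's shallow lead-in until it drops square into the V, then push the gauge's sliding jaw along until the tube is closed up between the jaw and the fixed end anvil with no gap at either end - gently, stop as soon as it is closed, the gauge must not be forced. Leave everything else on the bench where it is.

Things in the scene. Friction and masses are not known exactly. Their poses are not given: they have to be found in the camera images.
- tube: polished bare steel column tube, 40 mm diameter, 150 mm long, about 0.4 kg, lying on its side, at most 0.2 rad askew to the gauge. Origin at its middle on its axis (20 mm above the bench at the start). Its y axis is its long axis; x and z turn as it rolls. Pushed, it rolls straight across its own axis and soon stops when let go on the flat; left on the ramp it rolls back down
- gauge: fixed V-bed length gauge, 300 mm long. Origin on the bench under the root of the V; z up, x away from the robot across the V, y along the V towards the fixed anvil. The V: two flanks at 30 degrees, root 2 mm high at x = 0, near one up to the lead-in's crest (11 mm high, x = -16.5 mm), far one up to 24 mm at x = 38 mm; behind it a guide rail (x 46 to 80 mm). Seated tube: axis at x = 0, 25 mm high
- ramp_foot (a point): foot of the gauge's smooth lead-in ramp, at bench level, 60 mm in front of the V's root (gauge x = -60 mm, y = 0); the ramp is as long as the gauge and rises at 14 degrees towards the V, to its 11 mm high crest
- anvil_face (a point): middle of the flat working face of the fixed anvil, a grey block at the gauge's +y end (gauge x = 0, y = +85 mm, 29 mm above the bench). The block is y 85 to 114 mm, x -17 to 79 mm, 52 mm high with screw heads to 56. Between it and the open jaw are 220 to 245 mm of room for the 150 mm tube
- jaw (a joint): sliding jaw of the gauge: 0 = fully open, grows in m as the jaw is pushed along the gauge's +y towards the anvil, up to 0.13; the working face is at y = -160 mm + value in the gauge's frame, so the jaw touches a 150 mm tube held against the anvil at 0.095. Slides with about 1.5 N of friction (3 to 4 N with the tube before it) and stays where it is left
- jaw_face (a point): middle of the jaw's flat working face (turned to the anvil), on the V's centre line, 29 mm above the bench
- jaw_back (a point): point on the flat outer back of the jaw's arm (the side to push on, 23 mm behind the working face), on the V's centre line, 39 mm above the bench; the arm there is 32 mm wide (16 each side) and 10 to 52 mm above the bench. On the rail side it widens into a carriage (gauge x 42 to 86 mm, reaching 16 mm farther back than this point) with a black locking knob, 65 mm high
- seat (a point): where the tube's middle is when it lies in the V against the anvil: in the gauge's frame x = 0, y = +10 mm, 25 mm above the bench
- spare: second, shorter steel tube standing on end, 40 mm diameter, 90 mm high; a bystander. Origin at the centre of its foot
- timer: white bench timer lying flat, 62 mm square, 17 mm high; a bystander. Origin under its centre
- marker: felt marker with red cap lying flat, 135 mm long, 14 mm high; a bystander. Origin under its centre
- tape: yellow roll of tape lying flat, 69 mm diameter, 19 mm high; a bystander. Origin under its centre
- swab: capped swab transport tube lying on its side, 95 mm long, 16 to 20 mm thick, with a red cap; a bystander. Origin under its centre
- bottle: small brown reagent bottle with black cap, 46 mm diameter, 88 mm high; a bystander. Origin under its centre
- tweezers: steel tweezers lying flat, 130 mm long, 9 mm high; a bystander. Origin under its centre

How it is judged (in metres and radians):
On the way, in this order (a step that is already met when the one before it is completed fails the run):
1. the tube rolls: it turns over by more than a third of a turn on its way, before it reaches the V (angle between tube's own z axis and vertical above 2.1 rad and x of tube in the frame of gauge below -0.012 m), for 0.02 s.
2. the tube lies in the V, square in it and on both flanks (x of tube in the frame of gauge between -0.004 and 0.004 m and height (world z) of tube below 0.028 m and angle between the y axis of tube and the y axis of gauge, either way round below 0.06 rad), for 0.2 s.
At the end, for the whole second after the job is handed in: The tube lies at rest in the V (axis within 4 mm of the V's centre line, square within 0.06 rad, not riding up), its far end within 2.5 mm of the anvil, and the jaw is closed on its near end (jaw value over 0.0925 m) (all of step 2 and y of tube in the frame of gauge above 0.0075 m and value of joint jaw above 0.0925 m and linear speed of tube below 0.01 m/s); the robot touches nothing.
It fails at once if the tube is lifted (its middle more than 40 mm above the bench; the crest of the lead-in takes it to 31 mm) (height (world z) of tube above 0.04 m).
It fails at once if another thing on the bench is moved by more than 25 mm (distance of any of spare, timer, marker, tape, swab, bottle, tweezers from where it was at the start of the episode above 0.025 m).
It fails at once if the gauge is forced: the jaw presses on the tube with over 30 N (a few newtons move it) (contact force between tube and jaw above 30 N).
It also fails if it takes over 51 s, if anything falls off the work surface, if the arm or the gripper's body presses on something with over 40 N, if the wrist force passes 120 N, or if a joint passes its speed limit or range.

## Robot

A 7-joint arm with a two-finger parallel gripper is mounted at the origin on a cart in front of the work surface, level with it; the furniture and walls round the work are solid. World frame = base frame: x ahead of the robot, y to its left, z up, the work surface at z = 0. Lengths are in mm, angles in rad, forces in N, time in s.
With the tool pointing down it reaches from about 425 to 1025 mm from the base axis. Payload 3.6 kg.
Tool frame: the origin (TCP) lies at the very end of the fingers, on their centre line; the grasp point (between the pads) lies 19 mm behind it; z points along the fingers, y is the direction in which the jaws open and shut (so a half turn about z gives the same grasp; the last joint's range is limited). The gripper opens to 85 mm and grips with 20 to 120 N. Pads are 22 mm wide; open, the fingers measure 114 mm over their backs; the gripper's body (76 mm by 85 mm) begins 54 mm behind the grasp point. The pads swing forward as they close: fully open they stand 13 mm farther back than shut.
Start: joints at [1.25, 0.591, 0.048, 1.609, -0.033, 0.943, -0.034], TCP at [163.732, -706.273, 231.302] pointing down, gripper open.
Joint ranges: [-2.69, 2.69], [-0.47, 2.24], [-1.27, 1.36], [0.19, 2.51], [-1.53, 4.68], [0.08, 2.07], [-3.09, 3.09]. Speed limits (rad/s): [2.57, 2.57, 3.14, 3.14, 3.14, 3.14, 3.14].

## Interface

Orientations are given as a unit quaternion [w, x, y, z].
In Python, from workcell import ctrl gives the robot as it stands. The module is installed in compiled form; this text tells all that it offers.
- The arm moves only by the tool carry_out, never from a script. Its argument "rows" is a list of rows, each an object with "jaw": the opening, from 0 (shut) to 1 (fully open); "translation": the shift along the world's x, y, z in units of 150 mm (1.0 is 150 mm), a list of three; "turn": the turn about the world's z in units of 45 degrees (1.0 is 45 degrees). A call has 1 to 20 rows; each row is the pose to reach, as a shift and turn from the pose commanded when the call began; what a row does not reach only later rows make up. A row lasts 1/10 s, in which the tool goes at most 50 mm and 8.59 degrees, less where a joint would pass 70% of its speed; a pose out of reach is approached as far as the arm can. A call with a number of a shift or a turn outside -1 to 1 is refused whole. A call with a gripper value outside its range is refused whole. The fingers move at their own pace and stop on an object; "grip_force" is the grip in N (left out, the last holds). Time passes only in rows, so rows that repeat a pose let the fingers close. It gives the time, the measured TCP pose, the force and the opening at its end, in the units of the state.
- ctrl.state(): the state, without advancing time (a new reading comes with each control period).
- ctrl.camera(name): name is "scene" or "top" or "wrist"; returns the picture (384x512x3 uint8, red, green, blue); there is no depth.
- ctrl.get_calibration(name): a dict with "camera_matrix" (3x3 intrinsics, pixels), "k1" (the pictures are not rectified: a ray, as slopes to the right and down, at radius r is drawn at 1 + k1 r^2 times it, then the intrinsics apply), "R" (3x3) and "t" (3): a world point X has camera coordinates R X + t. Camera axes: x right, y down, z forward; pixel columns grow to the right and rows downward; lengths in mm; the calibration is good to about 2 mm. A picture is of the moment at which its call begins: read the wrist's pose just before it. get_calibration takes no time and is no camera call; for the wrist camera it gives the pose at the moment of the call.
- ctrl.sign_off(): hands the job in, once; it reports no verdict.
The state is a dict: "time_s": time; "joints": joint angles; "qvel": joint speeds; "effort": joint torques, N m; "tcp_pos": TCP position; "tcp_rot": TCP orientation; "ft_force": force on the tool from outside, world axes, zero at the start; "wrist_torque": the same for the moment, N m; "gripper_width": finger opening in mm.
Only numpy, scipy, OpenCV 4.12 (cv2) and the standard library are available. Lean on these libraries where they do the work, as an engineer would, in place of code of your own. Each camera call takes 0.05 s, during which the arm holds its last target.

## Working session

There is one attempt and no reset: what is moved stays moved. The work goes in short steps, Python scripts to look and compute and a tool call to move; the robot and the scene stay as the last step left them, time stands still between calls to the robot, and variables do not carry over. Pictures are saved under pics/ and viewed, and the job is handed in when it is done.

Besides the shell and the picture viewer there is one more tool, called after "Emit:" in YAML: its name, and indented under it one key for each argument. carry_out: Moves the arm, as the interface text tells. Its arguments: {"type":"object","properties":{"rows":{"type":"array"},"grip_force":{"type":"number"}},"required":["rows"]}

```bash
mkdir -p pics
python3 - <<'E'
from workcell import ctrl
import cv2
s=ctrl.state(); print(s)
for n in ("scene","top","wrist"):
    c=ctrl.get_calibration(n); print(n,c)
    im=ctrl.camera(n); cv2.imwrite(f"pics/{n}0.png",im[:,:,::-1])
E
```

```text
{'time_s': 0.0, 'joints': array([ 1.24950831,  0.59214202,  0.04826727,  1.60978664, -0.03332576,
        0.94268246, -0.03371441]), 'qvel': array([ 0.00097686, -0.00091459,  0.00084729, -0.0014538 ,  0.00016434,
        0.00076024,  0.00069746]), 'effort': array([-7.08371881e-04, -5.48692417e+01,  1.54629037e+00, -1.98124999e+01,
        9.41085251e-03,  8.73213925e-03, -1.24771395e-05]), 'tcp_pos': array([ 163.57549102, -705.48303243,  230.13691985]), 'tcp_rot': array([-1.09411731e-03,  9.93515988e-01,  1.13687098e-01, -1.69155101e-04]), 'ft_force': array([ 1.02985011,  0.24789061, -0.44255664]), 'wrist_torque': array([-0.01347536,  0.00513673,  0.02723029]), 'gripper_width': 85.16048111499792}
scene {'camera_matrix': array([[429.10497458,   0.        , 253.75770811],
       [  0.        , 429.10497458, 198.1530522 ],
       [  0.        ,   0.        ,   1.        ]]), 'k1': -0.0839065191680734, 'R': array([[ 0.86370418, -0.50373542, -0.01630086],
       [-0.2513243 , -0.40243473, -0.88027404],
       [ 0.43686518,  0.76439316, -0.47418551]]), 't': array([-329.38772003,  317.35868
[... 152 characters left out ...]
 [  0.        ,   0.        ,   1.        ]]), 'k1': -0.1553077593963618, 'R': array([[ 0.01470831, -0.9995278 ,  0.02697855],
       [-0.99905978, -0.01579122, -0.04037571],
       [ 0.04078267, -0.02635932, -0.99882028]]), 't': array([ 267.21373165,  529.03629468, 1071.02519868])}
wrist {'camera_matrix': array([[285.88436327,   0.        , 251.88645539],
       [  0.        , 285.88436327, 186.14216299],
       [  0.        ,   0.        ,   1.        ]]), 'k1': -0.05922566623240476, 'R': array([[ 0.22659234, -0.9739853 , -0.00292268],
       [-0.92818009, -0.21684351,  0.30242456],
       [-0.29519084, -0.06581431, -0.95316884]]), 't': array([-724.28663453,  -39.93203763,  379.75646406])}
```

View pics/scene0.png

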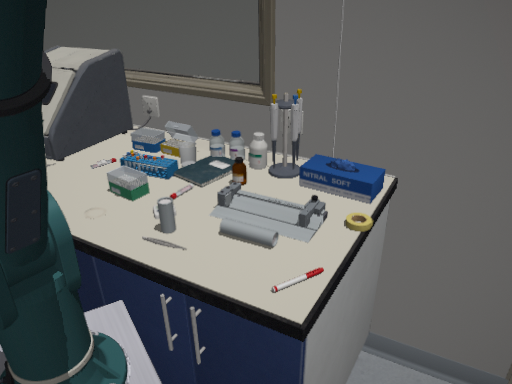

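View pics/top0.png

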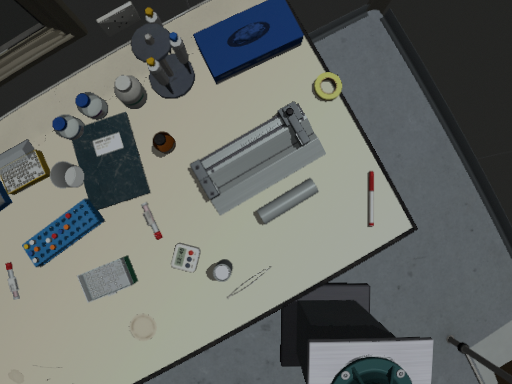

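View pics/wrist0.png

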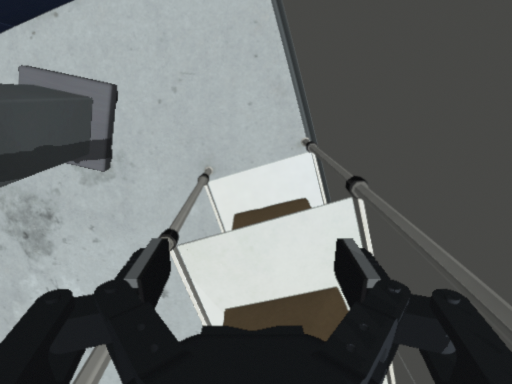

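Run:
```python
import cv2
im=cv2.imread("pics/top0.png")
c=im[90:240,180:340]; cv2.imwrite("pics/topcrop.png",cv2.resize(c,None,fx=5,fy=4*1.25*.8,interpolation=cv2.INTER_CUBIC))
im=cv2.imread("pics/scene0.png")
c=im[170:260,200:340]; cv2.imwrite("pics/scenecrop.png",cv2.resize(c,None,fx=5,fy=5,interpolation=cv2.INTER_CUBIC))
```

```text
(no output)
```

View pics/topcrop.png

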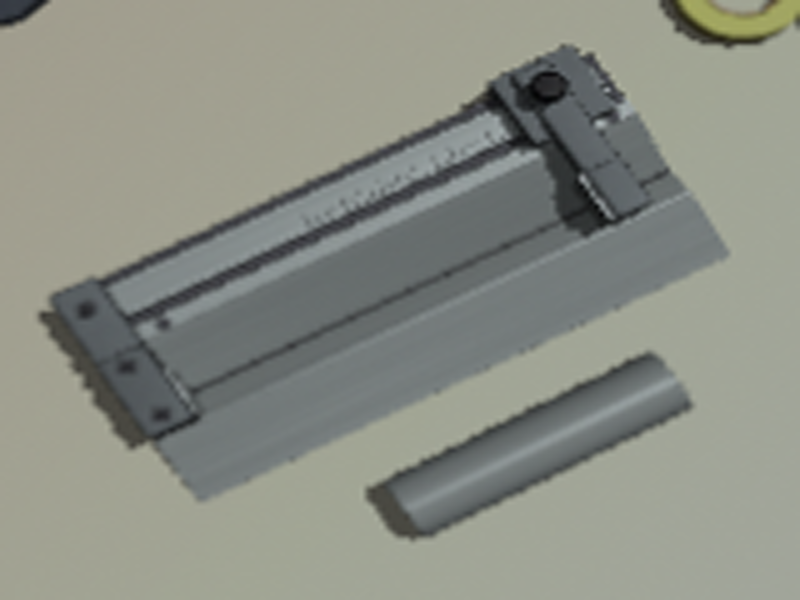

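View pics/scenecrop.png

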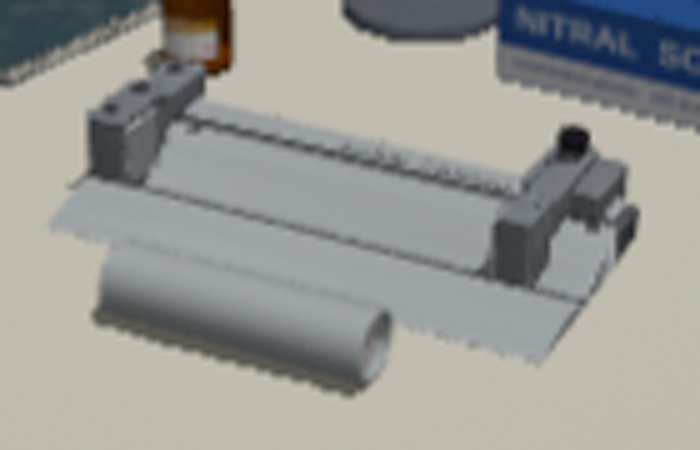

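```bash
cat > h.py <<'E'
from workcell import ctrl
import numpy as np, cv2
from scipy.optimize import least_squares
def proj(c,X):
    X=np.atleast_2d(X)@c["R"].T+c["t"]; p=X[:,:2]/X[:,2:]; r2=(p**2).sum(1,keepdims=True)
    p=p*(1+c["k1"]*r2); K=c["camera_matrix"]; return p*[K[0,0],K[1,1]]+K[:2,2]
def unproj(c,px,z):
    K=c["camera_matrix"]; d=(np.array(px,float)-K[:2,2])/[K[0,0],K[1,1]]; p=d.copy()
    for _ in range(20): p=d/(1+c["k1"]*(p@p))
    ray=c["R"].T@np.r_[p,1]; C=-c["R"].T@c["t"]; return C+ray*(z-C[2])/ray[2]
def g2w(g,P):
    x,y,a=g; P=np.atleast_2d(P).astype(float); c,s=np.cos(a),np.sin(a)
    return np.c_[x+c*P[:,0]-s*P[:,1], y+s*P[:,0]+c*P[:,1], P[:,2]]
def w2g(g,W):
    x,y,a=g; W=np.atleast_2d(W).astype(float); c,s=np.cos(a),np.sin(a); d=W[:,:2]-[x,y]
    return np.c_[c*d[:,0]+s*d[:,1], -s*d[:,0]+c*d[:,1], W[:,2]]
E
python3 - <<'E'
from h import *
c=ctrl.get_calibration("top"); s=ctrl.get_calibration("scene")
T=lambda u,v:(180+u/5,90+v/4)
S=lambda u,v:(200+u/5,170+v/5)
for p in [(203,498),(728,255),(195,390),(670,175)]: print(p,unproj(c,T(*p),0)[:2].round(1))
# gauge features: ramp corners y=±150?, anvil top corners
f=[(c,T(203,498),(-60,150,0)),(c,T(728,255),(-60,-150,0)),
 (c,T(205,410),(-17,85,52)),(c,T(155,436),(-17,114,52)),(c,T(50,300),(79,114,52)),(c,T(97,278),(79,85,52)),
 (s,S(50,224),(-60,150,0)),(s,S(540,363),(-60,-150,0)),(s,S(128,124),(-17,85,52)),(s,S(90,110),(-17,114,52))]
fun=lambda g:np.concatenate([(proj(k,g2w(g,P))[0]-px) for k,px,P in f])
r=least_squares(fun,[700,-100,0.4]); print(r.x,r.fun.reshape(-1,2).round(1))
g=r.x
# swap test jaw: front arm corners top
for p in [(612,222),(652,200),(580,178)]: print("jaw top",w2g(g,unproj(c,T(*p),52)).round(1))
for p in [(497,205),(528,222)]: print("jaw scene",w2g(g,unproj(s,S(*p),52)).round(1))
for p in [(195,390),(670,175)]: print("line",w2g(g,unproj(c,T(*p),2)).round(1))
E
```

```text
(203, 498) [459.6 378.4]
(728, 255) [611.6 124.7]
(195, 390) [524.8 383.4]
(670, 175) [660.4 153.7]
[578.348601   303.1126696    0.60645447] [[-5.8  6.5]
 [-8.5 -1.4]
 [ 5.  -2. ]
 [ 4.6 -1.5]
 [ 2.6 -1.9]
 [ 3.7 -3.4]
 [-7.2  0.4]
 [-4.2 -3.7]
 [ 3.9  1.8]
 [ 2.3  2.7]]
jaw top [[ -28.5 -120.5   52. ]]
jaw top [[ -28.2 -143.4   52. ]]
jaw top [[   1.1 -122.5   52. ]]
jaw scene [[ -15.4 -120.1   52. ]]
jaw scene [[ -25.6 -140.6   52. ]]
line [[ 1.6 96.4  2. ]]
line [[ -17.8 -169.2    2. ]]
```

Run:
```python
from h import *
c=ctrl.get_calibration("top"); s=ctrl.get_calibration("scene")
T=lambda u,v:(180+u/5,90+v/4)
S=lambda u,v:(200+u/5,170+v/5)
f=[(c,T(203,498),(-60,1e3,0)),(c,T(728,255),(-60,-1e3,0)),
 (c,T(205,410),(-17,85,52)),(c,T(155,436),(-17,114,52)),(c,T(50,300),(79,114,52)),(c,T(97,278),(79,85,52)),
 (s,S(50,224),(-60,1e3,0)),(s,S(540,363),(-60,-1e3,0)),(s,S(128,124),(-17,85,52)),(s,S(90,110),(-17,114,52)),(s,S(205,68),(79,114,52))]
def fun(q):
    g=q[:3];o=[]
    for k,px,P in f:
        P=np.array(P,float)
        if abs(P[1])>900:P[1]=q[3]+np.sign(P[1])*q[4]
        o.append(proj(k,g2w(g,P))[0]-px)
    return np.concatenate(o)
r=least_squares(fun,[578,300,0.5,-20,150],loss='soft_l1'); print(r.x,fun(r.x).reshape(-1,2).round(1))
g=r.x[:3]; np.save("g.npy",g)
for p in [(612,222),(652,200),(580,178)]: print("jaw top",w2g(g,unproj(c,T(*p),52)).round(1))
for p in [(497,205),(528,222)]: print("jaw scene",w2g(g,unproj(s,S(*p),52)).round(1))
for p in [(195,390),(670,175)]: print("line",w2g(g,unproj(c,T(*p),2)).round(1))
```

```text
[ 5.69596489e+02  3.10580275e+02  5.47178254e-01 -3.27285923e+01
  1.47842785e+02] [[ 0.3  0.5]
 [-0.2 -0.3]
 [ 0.2  0.2]
 [-0.7  0. ]
 [-0.5 -1.8]
 [ 0.9 -2.6]
 [-0.3  1.2]
 [-0.1  0.5]
 [ 0.4  0.7]
 [-0.7  1.3]
 [-6.4 -3.6]]
jaw top [[ -17.7 -132.9   52. ]]
jaw top [[ -16.1 -155.7   52. ]]
jaw top [[  12.  -133.2   52. ]]
jaw scene [[  -4.7 -131.8   52. ]]
jaw scene [[ -13.6 -152.8   52. ]]
line [[-0.5 85.4  2. ]]
line [[  -4.2 -180.9    2. ]]
```

Run:
```python
from h import *
c=ctrl.get_calibration("top"); s=ctrl.get_calibration("scene");w=ctrl.get_calibration("wrist")
print("wristcam",-w["R"].T@w["t"])
g=np.load("g.npy")
T=lambda u,v:(180+u/5,90+v/4)
m=unproj(c,T(535,445),20); print(m,w2g(g,m))
for n,p in dict(spare=(220,270),timer=(186,257),tape=(328,86),mark=(371,198),twz=(248,282),swab=(152,221),bottle=(164,143)).items(): u=unproj(c,p,10);print(n,u.round(),w2g(g,u).round())
```

```text
wristcam [ 239.16841852 -689.18161298  372.0788334 ]
[493.7694957  219.72474674  20.        ] [[-112.02622347  -38.13902603   20.        ]]
spare [327. 377.  10.] [[-173.  183.   10.]]
timer [357. 459.  10.] [[-105.  238.   10.]]
tape [779. 121.  10.] [[  80. -271.   10.]]
mark [505.  13.  10.] [[-210. -220.   10.]]
twz [299. 310.  10.] [[-232.  140.   10.]]
swab [441. 543.  10.] [[ 11. 265.  10.]]
bottle [630. 518.  10.] [[160. 146.  10.]]
```

Emit:
carry_out:
  rows:
    - {"jaw":1,"translation":[1,1,0],"turn":0.4}
    - {"jaw":1,"translation":[1,1,0],"turn":0.4}
    - {"jaw":1,"translation":[1,1,0],"turn":0.4}
    - {"jaw":1,"translation":[1,1,0],"turn":0.4}
    - {"jaw":1,"translation":[1,1,0],"turn":0.4}

```text
time_s: 0.65
tcp_pos: [320.4, -550.0, 231.0]
tcp_rot: [-0.002, 0.962, 0.273, 0.002]
ft_force: [1.1, -0.5, -0.7]
gripper_width: 85.2
```

Emit:
carry_out:
  rows:
    - {"jaw":1,"translation":[0.9,1,0],"turn":0}
    - {"jaw":1,"translation":[0.9,1,0],"turn":0}
    - {"jaw":1,"translation":[0.9,1,0],"turn":0}
    - {"jaw":1,"translation":[0.9,1,0],"turn":0}
    - {"jaw":1,"translation":[0.9,1,0],"turn":0}

```text
time_s: 1.15
tcp_pos: [455.5, -398.5, 231.3]
tcp_rot: [-0.002, 0.962, 0.274, 0.002]
ft_force: [0.2, 0.5, 1.0]
gripper_width: 85.4
```

Emit:
carry_out:
  rows:
    - {"jaw":1,"translation":[0.4,1,0],"turn":0}
    - {"jaw":1,"translation":[0.4,1,0],"turn":0}
    - {"jaw":1,"translation":[0.4,1,0],"turn":0}
    - {"jaw":1,"translation":[0.4,1,0],"turn":0}

```text
time_s: 1.55
tcp_pos: [511.4, -249.5, 231.3]
tcp_rot: [-0.002, 0.962, 0.272, 0.001]
ft_force: [0.3, -0.7, -0.4]
gripper_width: 85.3
```

Emit:
carry_out:
  rows:
    - {"jaw":1,"translation":[0.1,1,0],"turn":0}
    - {"jaw":1,"translation":[0.1,1,0],"turn":0}
    - {"jaw":1,"translation":[0.1,1,0],"turn":0}
    - {"jaw":1,"translation":[0.1,1,0],"turn":0}

```text
time_s: 1.95
tcp_pos: [524.7, -98.3, 231.4]
tcp_rot: [-0.002, 0.962, 0.273, 0.001]
ft_force: [0.7, -0.6, 0.1]
gripper_width: 85.4
```

Emit:
carry_out:
  rows:
    - {"jaw":1,"translation":[-0.2,1,0],"turn":0}
    - {"jaw":1,"translation":[-0.2,1,0],"turn":0}
    - {"jaw":1,"translation":[-0.2,1,0],"turn":0}
    - {"jaw":1,"translation":[-0.2,1,0],"turn":0}

```text
time_s: 2.35
tcp_pos: [492.6, 50.0, 231.5]
tcp_rot: [-0.001, 0.962, 0.273, 0.0]
ft_force: [0.1, -0.8, 1.1]
gripper_width: 85.5
```

Emit:
carry_out:
  rows:
    - {"jaw":1,"translation":[-0.33,0.92,-0.2],"turn":0}
    - {"jaw":1,"translation":[-0.33,0.92,-0.2],"turn":0}
    - {"jaw":1,"translation":[-0.33,0.92,-0.2],"turn":0}
    - {"jaw":1,"translation":[-0.33,0.92,-0.2],"turn":0}
    - {"jaw":1,"translation":[-0.33,0.92,-0.2],"turn":0}

```text
time_s: 2.85
tcp_pos: [444.3, 181.7, 201.0]
tcp_rot: [0.0, 0.963, 0.269, -0.0]
ft_force: [0.4, -0.4, -0.2]
gripper_width: 85.1
```

Run:
```python
from h import *
import pickle
c=ctrl.get_calibration("wrist"); im=ctrl.camera("wrist"); pickle.dump(c,open("w1.pkl","wb"))
cv2.imwrite("pics/w1raw.png",im[:,:,::-1])
cv2.imwrite("pics/w1.png",cv2.resize(im[:,:,::-1],(800,600),interpolation=cv2.INTER_CUBIC)); print(ctrl.state()["tcp_pos"])
```

```text
[444.90357841 180.33971741 201.17444322]
```

View pics/w1.png

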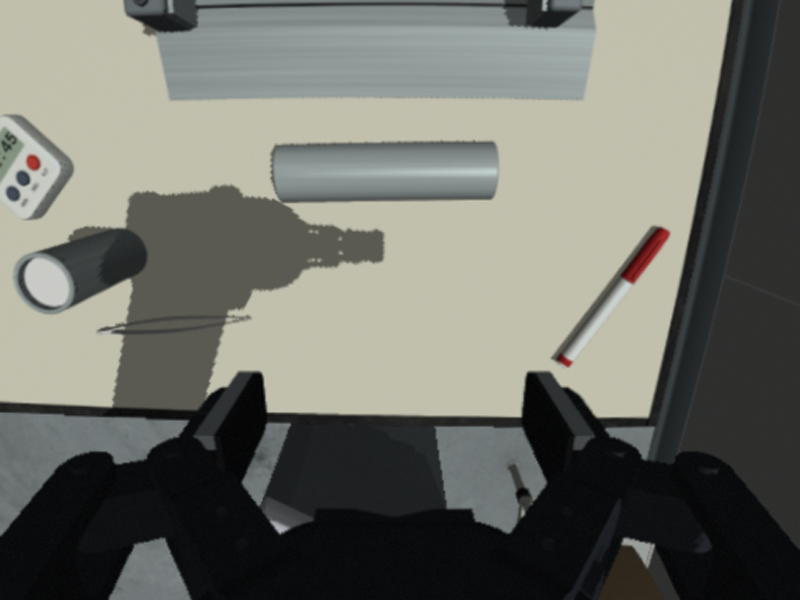

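```bash
cat >> h.py <<'E'
th=np.linspace(0,2*np.pi,73)
def tubepts(q,z=20):
    x,y,a=q; u=np.array([-np.sin(a),np.cos(a),0]); v=np.array([np.cos(a),np.sin(a),0]); k=np.array([0,0,1.])
    return np.concatenate([np.array([x,y,z])+e*75*u+20*(np.cos(th)[:,None]*v+np.sin(th)[:,None]*k) for e in (-1,1)])
def fittube(obs,q0,z=20):
    def fun(q):
        o=[]
        for c,pts in obs:
            h=cv2.convexHull((proj(c,tubepts(q,z))*16).astype(np.float32))
            o+=[cv2.pointPolygonTest(h,(float(p[0])*16,float(p[1])*16),True)/16 for p in pts]
        return np.array(o)
    r=least_squares(fun,q0,x_scale=[1,1,.01],diff_step=1e-4); return r.x,fun(r.x)
E
python3 - <<'E'
from h import *
import pickle
w=pickle.load(open("w1.pkl","rb")); c=ctrl.get_calibration("top"); s=ctrl.get_calibration("scene")
g=np.load("g.npy")
W=lambda u,v:((u+.5)*.64-.5,(v+.5)*.64-.5)
for p in [(170,100),(584,99),(300,100),(480,99)]: print("foot",w2g(g,unproj(w,W(*p),0)).round(1))
o=(w,[W(*p) for p in [(300,201),(380,200),(470,198),(300,146),(380,144),(470,142),(272,160),(498,155),(499,175),(274,180)]])
q,r=fittube([o],[494,220,.55]); print(q,r.round(1),w2g(g,[[q[0],q[1],20]]),q[2]-g[2])
T=lambda u,v:(180+u/5,90+v/4)
o2=(c,[T(*p) for p in [(440,533),(560,473),(670,418),(410,473),(520,417),(620,363),(680,375)]])
q,r=fittube([o2],q); print(q,r.round(1),w2g(g,[[q[0],q[1],20]]))
u=unproj(w,W(400,408),0); print("bench edge",w2g(g,u))
E
```

```text
foot [[-59.8 116.9   0. ]]
foot [[ -60.4 -183.     0. ]]
foot [[-61.7  21.6   0. ]]
foot [[ -61.4 -107.4    0. ]]
[495.21494816 218.24323172   0.56438044] [ 1.1  0.7  0.9  1.   0.8  0.7 -0.1  0.6  0.   0.7] [[-111.56261478  -40.1562733    20.        ]] 0.017202188176256406
[494.68373826 216.42005039   0.58071299] [ 0.5  0.2 -0.   0.5  0.5 -0.2 -0. ] [[-112.96482986  -41.43688525   20.        ]]
bench edge [[-313.88664413  -50.5532509     0.        ]]
```

Emit:
carry_out:
  rows:
    - {"jaw":0.6,"translation":[-0.02,0.035,-0.3],"turn":0}
    - {"jaw":0.6,"translation":[-0.02,0.035,-0.6],"turn":0}
    - {"jaw":0.6,"translation":[-0.02,0.035,-0.9],"turn":0}
    - {"jaw":0.6,"translation":[-0.02,0.035,-0.9],"turn":0}

```text
time_s: 3.3
tcp_pos: [438.9, 182.6, 61.5]
tcp_rot: [0.002, 0.964, 0.266, -0.006]
ft_force: [-0.6, -0.3, 1.1]
gripper_width: 51.1
```

Emit:
carry_out:
  rows:
    - {"jaw":0.6,"translation":[0,0,-0.2],"turn":0}
    - {"jaw":0.6,"translation":[0,0,-0.3],"turn":0}
    - {"jaw":0.6,"translation":[0,0,-0.36],"turn":0}
    - {"jaw":0.6,"translation":[0,0,-0.36],"turn":0}

```text
time_s: 3.7
tcp_pos: [442.4, 186.1, 13.1]
tcp_rot: [0.0, 0.964, 0.267, 0.001]
ft_force: [0.1, -0.0, 0.2]
gripper_width: 51.2
```

Run:
```python
from h import *
g=np.load("g.npy")
st=ctrl.state(); print(st["tcp_pos"],w2g(g,st["tcp_pos"]),st["ft_force"],st["gripper_width"],st["tcp_rot"])
im=ctrl.camera("wrist")
cv2.imwrite("pics/w2.png",im[:,:,::-1])
im=ctrl.camera("scene")[120:300,130:370]
cv2.imwrite("pics/s2.png",cv2.resize(im[:,:,::-1],None,fx=3,fy=3,interpolation=cv2.INTER_CUBIC))
```

```text
[442.42968434 186.10514323  13.11879433] [[-173.36180983  -40.1389799    13.11879433]] [ 0.11101764 -0.0232823   0.15322478] 51.152726817362094 [2.92966934e-04 9.63761522e-01 2.66764483e-01 5.95025673e-04]
```

View pics/w2.png

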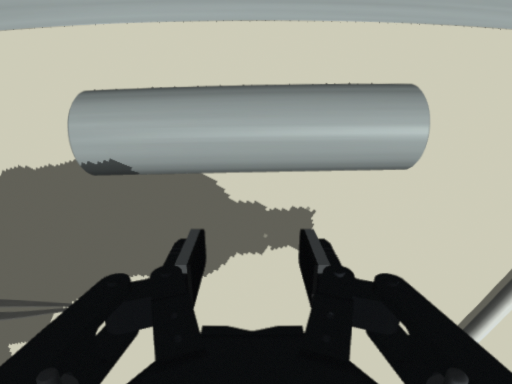

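View pics/s2.png

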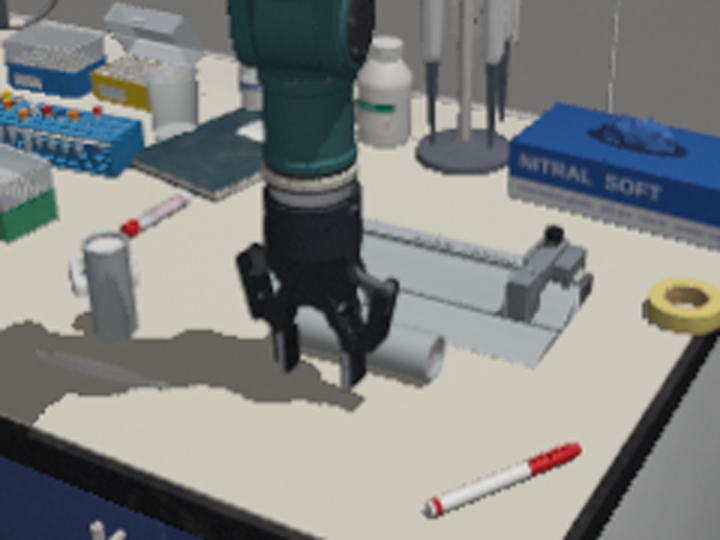

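Emit:
carry_out:
  rows:
    - {"jaw":0.6,"translation":[0.05,0.03,-0.04],"turn":0}
    - {"jaw":0.6,"translation":[0.1,0.061,-0.04],"turn":0}
    - {"jaw":0.6,"translation":[0.137,0.083,-0.04],"turn":0}
    - {"jaw":0.6,"translation":[0.171,0.104,-0.04],"turn":0}
    - {"jaw":0.6,"translation":[0.205,0.125,-0.04],"turn":0}
    - {"jaw":0.6,"translation":[0.239,0.146,-0.04],"turn":0}
    - {"jaw":0.6,"translation":[0.273,0.166,-0.04],"turn":0}
    - {"jaw":0.6,"translation":[0.307,0.187,-0.04],"turn":0}
    - {"jaw":0.6,"translation":[0.342,0.208,-0.04],"turn":0}

```text
time_s: 4.7
tcp_pos: [492.9, 218.4, 6.3]
tcp_rot: [0.0, 0.964, 0.268, -0.0]
ft_force: [-1.1, 0.4, 0.1]
gripper_width: 51.0
```

Run:
```python
from h import *
g=np.load("g.npy")
st=ctrl.state(); print(st["tcp_pos"],w2g(g,st["tcp_pos"]),st["ft_force"],st["gripper_width"],st["tcp_rot"])
im=ctrl.camera("wrist")
cv2.imwrite("pics/w3.png",im[:,:,::-1])
```

```text
[492.87011422 218.37773781   6.26043689] [[-113.49511285  -38.82143651    6.26043689]] [-1.1360704   0.40643818  0.13319923] 51.04445471282924 [ 3.72311294e-05  9.63504840e-01  2.67690882e-01 -1.17556792e-04]
```

View pics/w3.png

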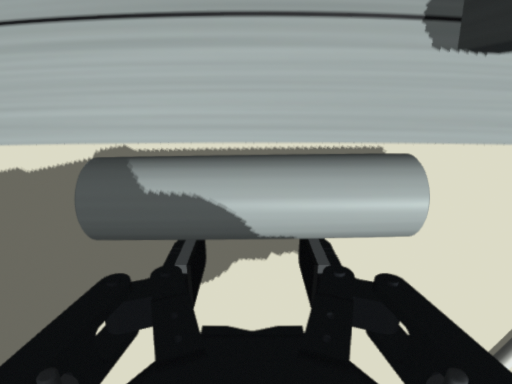

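Emit:
carry_out:
  rows:
    - {"jaw":0.6,"translation":[0.034,0.021,0],"turn":0}
    - {"jaw":0.6,"translation":[0.068,0.042,0],"turn":0}
    - {"jaw":0.6,"translation":[0.102,0.062,0],"turn":0}
    - {"jaw":0.6,"translation":[0.137,0.083,0],"turn":0}
    - {"jaw":0.6,"translation":[0.171,0.104,0],"turn":0}
    - {"jaw":0.6,"translation":[0.205,0.125,0],"turn":0}
    - {"jaw":0.6,"translation":[0.239,0.146,0],"turn":0}
    - {"jaw":0.6,"translation":[0.273,0.166,0.01],"turn":0}
    - {"jaw":0.6,"translation":[0.307,0.187,0.02],"turn":0}

```text
time_s: 5.65
tcp_pos: [538.9, 246.4, 9.4]
tcp_rot: [0.0, 0.964, 0.268, -0.0]
ft_force: [-4.5, -2.1, 2.2]
gripper_width: 51.3
```

Run:
```python
from h import *
g=np.load("g.npy")
st=ctrl.state(); print(st["tcp_pos"],w2g(g,st["tcp_pos"]),st["ft_force"],st["gripper_width"],st["tcp_rot"])
im=ctrl.camera("wrist")
cv2.imwrite("pics/w4.png",im[:,:,::-1])
```

```text
[538.86295107 246.3905139    9.36869822] [[-59.64293903 -38.82776946   9.36869822]] [-4.49426238 -2.08449173  2.22345386] 51.29774859788908 [ 6.24892855e-05  9.63510160e-01  2.67671681e-01 -1.96881542e-04]
```

View pics/w4.png

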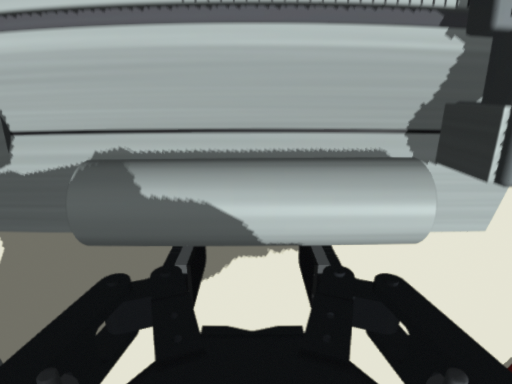

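Emit:
carry_out:
  rows:
    - {"jaw":0.6,"translation":[0.023,0.014,0.01],"turn":0}
    - {"jaw":0.6,"translation":[0.046,0.028,0.02],"turn":0}
    - {"jaw":0.6,"translation":[0.068,0.042,0.03],"turn":0}
    - {"jaw":0.6,"translation":[0.085,0.052,0.03],"turn":0}
    - {"jaw":0.6,"translation":[0.085,0.052,0.03],"turn":0}

```text
time_s: 6.2
tcp_pos: [553.7, 255.4, 14.3]
tcp_rot: [-0.001, 0.964, 0.267, 0.002]
ft_force: [0.5, 0.4, 0.5]
gripper_width: 51.2
```

Run:
```python
from h import *
g=np.load("g.npy")
st=ctrl.state(); print(st["tcp_pos"],w2g(g,st["tcp_pos"]),st["ft_force"],st["gripper_width"],st["tcp_rot"])
im=ctrl.camera("wrist")
cv2.imwrite("pics/w5.png",im[:,:,::-1])
```

```text
[553.74842071 255.39038225  14.30782225] [[-42.24835985 -38.88652309  14.30782225]] [0.46642691 0.4073804  0.47657902] 51.20092690137091 [-7.00559200e-04  9.63558281e-01  2.67488354e-01  2.22010466e-03]
```

View pics/w5.png

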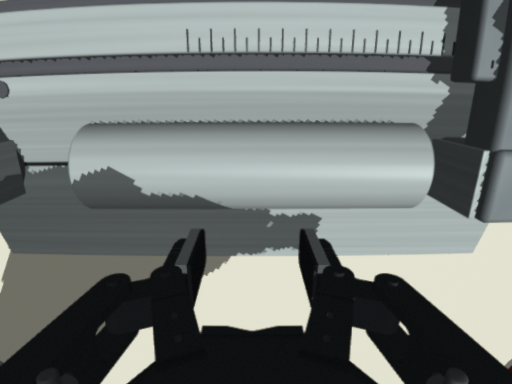

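Emit:
carry_out:
  rows:
    - {"jaw":0.6,"translation":[-0.114,-0.07,0],"turn":0}
    - {"jaw":0.6,"translation":[-0.114,-0.07,0.3],"turn":0}
    - {"jaw":0.4,"translation":[-0.114,-0.07,0.6],"turn":0}
    - {"jaw":0,"translation":[-0.114,-0.07,0.75],"turn":0}
    - {"jaw":0,"translation":[-0.114,-0.07,0.75],"turn":0}

```text
time_s: 6.75
tcp_pos: [537.2, 245.0, 130.2]
tcp_rot: [-0.001, 0.964, 0.267, 0.004]
ft_force: [0.1, 0.7, 0.7]
gripper_width: 7.9
```

Emit:
carry_out:
  rows:
    - {"jaw":0,"translation":[0.3,-0.24,0],"turn":0}
    - {"jaw":0,"translation":[0.6,-0.48,0],"turn":0}
    - {"jaw":0,"translation":[0.93,-0.73,0],"turn":0}
    - {"jaw":0,"translation":[0.93,-0.73,0],"turn":0}
    - {"jaw":0,"translation":[0.93,-0.73,0],"turn":0}

```text
time_s: 7.25
tcp_pos: [677.7, 127.6, 124.8]
tcp_rot: [0.002, 0.965, 0.264, 0.001]
ft_force: [-0.5, -0.4, 0.9]
gripper_width: -0.2
```

Run:
```python
from h import *
g=np.load("g.npy")
st=ctrl.state(); print(st["tcp_pos"],w2g(g,st["tcp_pos"]),st["ft_force"],st["gripper_width"],st["tcp_rot"])
import pickle
c=ctrl.get_calibration("wrist"); im=ctrl.camera("wrist"); pickle.dump(c,open("w6.pkl","wb"))
cv2.imwrite("pics/w6.png",cv2.resize(im[:,:,::-1],(800,600),interpolation=cv2.INTER_CUBIC))
im=ctrl.camera("scene")[120:300,130:370]
cv2.imwrite("pics/s6.png",cv2.resize(im[:,:,::-1],None,fx=3,fy=3,interpolation=cv2.INTER_CUBIC))
```

```text
[677.73031843 127.59067179 124.80768513] [[  -2.85988805 -212.5322119   124.80768513]] [-0.46416152 -0.35046221  0.86259232] -0.23371567765307857 [1.90587732e-03 9.64642415e-01 2.63554311e-01 7.09270100e-04]
```

View pics/w6.png

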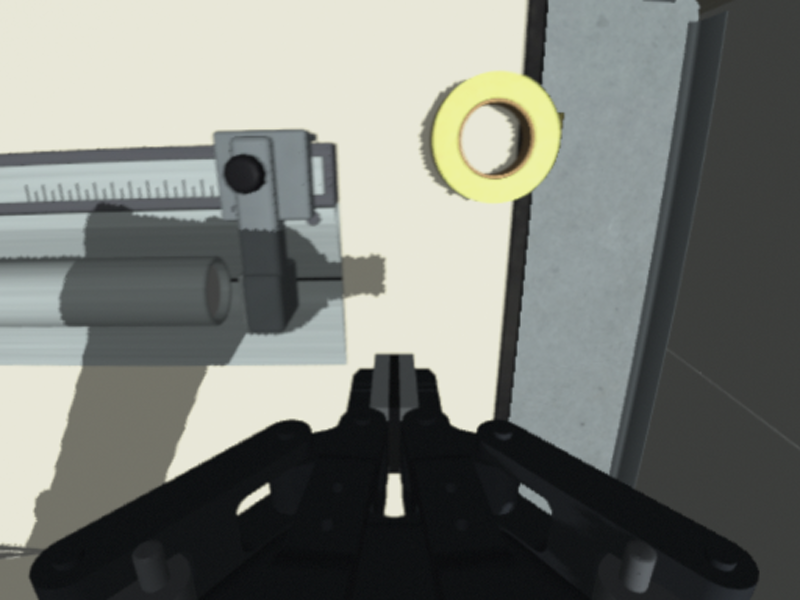

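View pics/s6.png

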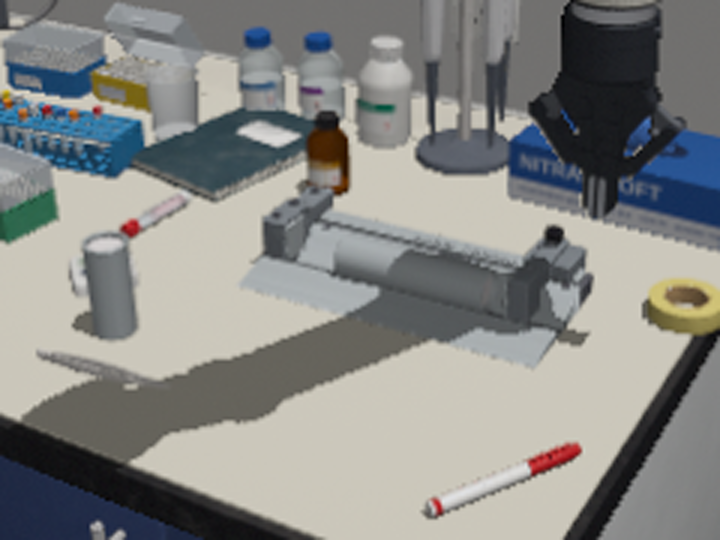

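Emit:
carry_out:
  rows:
    - {"jaw":0,"translation":[0.017,0.01,-0.25],"turn":0}
    - {"jaw":0,"translation":[0.017,0.01,-0.5],"turn":0}
    - {"jaw":0,"translation":[0.017,0.01,-0.63],"turn":0}
    - {"jaw":0,"translation":[0.017,0.01,-0.63],"turn":0}

```text
time_s: 7.75
tcp_pos: [671.4, 137.2, 27.9]
tcp_rot: [-0.001, 0.963, 0.269, -0.004]
ft_force: [-0.6, 0.2, -0.3]
gripper_width: -0.4
```

Run:
```python
from h import *
import pickle
g=np.load("g.npy")
st=ctrl.state(); print(st["tcp_pos"],w2g(g,st["tcp_pos"]),st["ft_force"],st["gripper_width"],st["tcp_rot"])
w=pickle.load(open("w6.pkl","rb"))
W=lambda u,v:((u+.5)*.64-.5,(v+.5)*.64-.5)
for p in [(244,275),(283,275),(246,318),(282,318)]: print(w2g(g,unproj(w,W(*p),52)).round(1))
print("tube end",w2g(g,unproj(w,W(228,285),25)).round(1))
im=ctrl.camera("scene")[120:300,130:370]
cv2.imwrite("pics/s7.png",cv2.resize(im[:,:,::-1],None,fx=3,fy=3,interpolation=cv2.INTER_CUBIC))
```

```text
[671.36001637 137.17167602  27.86302331] [[  -3.31530013 -201.0357346    27.86302331]] [-0.61758467  0.17220792 -0.28229312] -0.3879221026889513 [-7.88037177e-04  9.63036657e-01  2.69333801e-01 -4.36800334e-03]
[[  15.8 -138.6   52. ]]
[[  15.5 -158.3   52. ]]
[[  -7.2 -137.    52. ]]
[[  -7.4 -155.8   52. ]]
tube end [[   2.7 -119.3   25. ]]
```

View pics/s7.png

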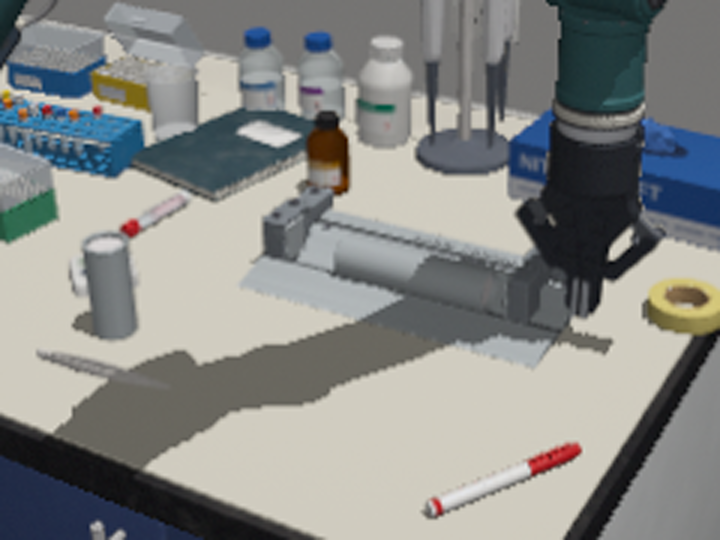

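Emit:
carry_out:
  rows:
    - {"jaw":0,"translation":[-0.011,0.055,0],"turn":0}
    - {"jaw":0,"translation":[-0.039,0.101,0],"turn":0}
    - {"jaw":0,"translation":[-0.06,0.136,0],"turn":0}
    - {"jaw":0,"translation":[-0.08,0.17,0],"turn":0}
    - {"jaw":0,"translation":[-0.101,0.204,0],"turn":0}
    - {"jaw":0,"translation":[-0.122,0.238,0],"turn":0}
    - {"jaw":0,"translation":[-0.122,0.238,0],"turn":0}

```text
time_s: 8.5
tcp_pos: [657.8, 172.1, 32.1]
tcp_rot: [-0.0, 0.963, 0.268, 0.0]
ft_force: [-0.4, 1.1, -0.9]
gripper_width: 0.3
```

Run:
```python
from h import *
g=np.load("g.npy")
st=ctrl.state(); p=w2g(g,st["tcp_pos"])[0]; a=g[2]; f=st["ft_force"]
print(p, "Fy",-np.sin(a)*f[0]+np.cos(a)*f[1],"Fx",np.cos(a)*f[0]+np.sin(a)*f[1],st["ft_force"],st["tcp_rot"])
im=ctrl.camera("wrist")
cv2.imwrite("pics/w8.png",im[:,:,::-1])
im=ctrl.camera("scene")[120:300,130:370]
cv2.imwrite("pics/s8.png",cv2.resize(im[:,:,::-1],None,fx=3,fy=3,interpolation=cv2.INTER_CUBIC))
```

```text
[   3.26578534 -164.11259378   32.14015071] Fy 1.1451993706605388 Fx 0.1840925421325187 [-0.43860951  1.07377528 -0.8576884 ] [-1.19709214e-04  9.63382145e-01  2.68132020e-01  2.20076562e-04]
```

View pics/w8.png

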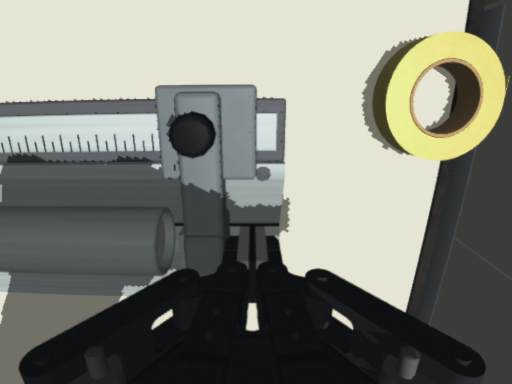

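View pics/s8.png

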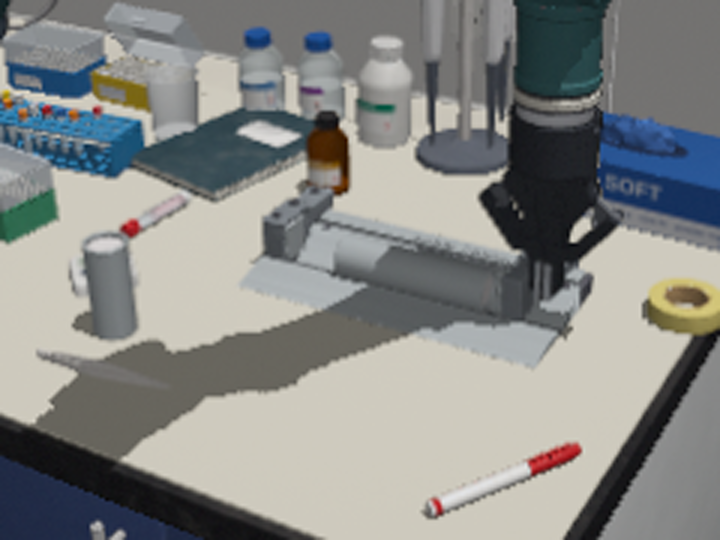

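Emit:
carry_out:
  rows:
    - {"jaw":0,"translation":[-0.005,0.009,0],"turn":0}
    - {"jaw":0,"translation":[-0.01,0.017,0],"turn":0}
    - {"jaw":0,"translation":[-0.016,0.026,0],"turn":0}
    - {"jaw":0,"translation":[-0.021,0.034,0],"turn":0}
    - {"jaw":0,"translation":[-0.026,0.043,0],"turn":0}
    - {"jaw":0,"translation":[-0.031,0.051,0],"turn":0}
    - {"jaw":0,"translation":[-0.036,0.06,0],"turn":0}
    - {"jaw":0,"translation":[-0.042,0.068,0],"turn":0}
    - {"jaw":0,"translation":[-0.047,0.077,0],"turn":0}
    - {"jaw":0,"translation":[-0.052,0.085,0],"turn":0}
    - {"jaw":0,"translation":[-0.057,0.094,0],"turn":0}
    - {"jaw":0,"translation":[-0.062,0.102,0],"turn":0}
    - {"jaw":0,"translation":[-0.068,0.111,0],"turn":0}
    - {"jaw":0,"translation":[-0.073,0.12,0],"turn":0}
    - {"jaw":0,"translation":[-0.078,0.128,0],"turn":0}
    - {"jaw":0,"translation":[-0.083,0.137,0],"turn":0}
    - {"jaw":0,"translation":[-0.088,0.145,0],"turn":0}
    - {"jaw":0,"translation":[-0.094,0.154,0],"turn":0}
    - {"jaw":0,"translation":[-0.099,0.162,0],"turn":0}
    - {"jaw":0,"translation":[-0.104,0.171,0],"turn":0}

```text
time_s: 10.6
tcp_pos: [642.2, 196.9, 31.7]
tcp_rot: [0.0, 0.963, 0.268, -0.0]
ft_force: [1.5, -2.8, -1.8]
gripper_width: -0.0
```

```bash
cat > chk.py <<'E'
from h import *
import sys
g=np.load("g.npy"); k=sys.argv[1]
st=ctrl.state(); p=w2g(g,st["tcp_pos"])[0]; a=g[2]; f=st["ft_force"]
print(st["time_s"],p, "Fy",-np.sin(a)*f[0]+np.cos(a)*f[1],"Fx",np.cos(a)*f[0]+np.sin(a)*f[1],f[2])
w=ctrl.camera("wrist")[:,:,::-1]
s=ctrl.camera("scene")[170:250,210:340,::-1]
s=cv2.resize(s,(512,315),interpolation=cv2.INTER_CUBIC)
cv2.imwrite(f"pics/c{k}.png",cv2.resize(np.vstack([w,s]),None,fx=.85,fy=.85,interpolation=cv2.INTER_AREA))
E
python3 chk.py 1
```

```text
10.6 [   2.86230383 -134.82793067   31.74086444] Fy -3.158901411878805 Fx -0.21149059608583332 -1.7772648929518002
```

View pics/c1.png

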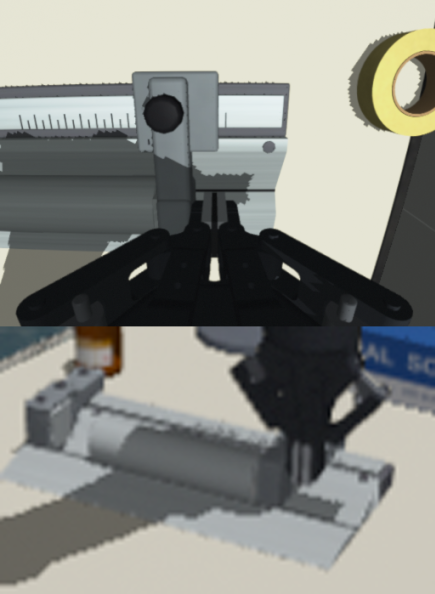

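Emit:
carry_out:
  rows:
    - {"jaw":0,"translation":[-0.005,0.009,0],"turn":0}
    - {"jaw":0,"translation":[-0.01,0.017,0],"turn":0}
    - {"jaw":0,"translation":[-0.016,0.026,0],"turn":0}
    - {"jaw":0,"translation":[-0.021,0.034,0],"turn":0}
    - {"jaw":0,"translation":[-0.026,0.043,0],"turn":0}
    - {"jaw":0,"translation":[-0.031,0.051,0],"turn":0}
    - {"jaw":0,"translation":[-0.036,0.06,0],"turn":0}
    - {"jaw":0,"translation":[-0.042,0.068,0],"turn":0}
    - {"jaw":0,"translation":[-0.047,0.077,0],"turn":0}
    - {"jaw":0,"translation":[-0.052,0.085,0],"turn":0}
    - {"jaw":0,"translation":[-0.057,0.094,0],"turn":0}
    - {"jaw":0,"translation":[-0.062,0.102,0],"turn":0}
    - {"jaw":0,"translation":[-0.068,0.111,0],"turn":0}
    - {"jaw":0,"translation":[-0.073,0.12,0],"turn":0}
    - {"jaw":0,"translation":[-0.078,0.128,0],"turn":0}
    - {"jaw":0,"translation":[-0.083,0.137,0],"turn":0}

```text
time_s: 12.3
tcp_pos: [629.8, 217.5, 31.8]
tcp_rot: [0.0, 0.964, 0.268, -0.0]
ft_force: [1.7, -3.1, -2.9]
gripper_width: 0.0
```

```bash
python3 chk.py 2
python3 - <<'E'
from h import *
im=ctrl.camera("top")[90:240,180:340,::-1]
cv2.imwrite("pics/t2.png",cv2.resize(im,None,fx=4,fy=4,interpolation=cv2.INTER_CUBIC))
E
```

```text
12.3 [   2.99228021 -110.83058569   31.78565771] Fy -3.512345013715014 Fx -0.15016500460426996 -2.93217886800285
```

View pics/c2.png

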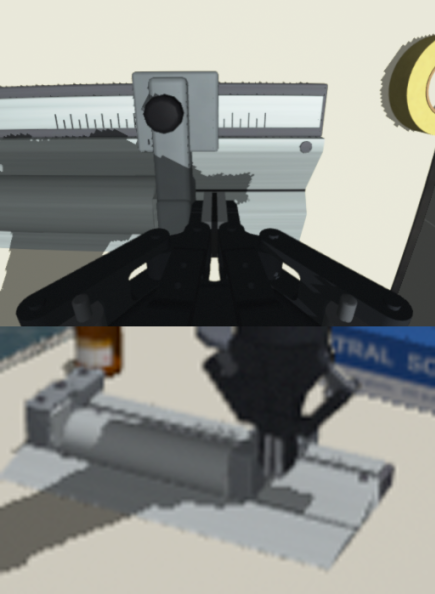

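View pics/t2.png

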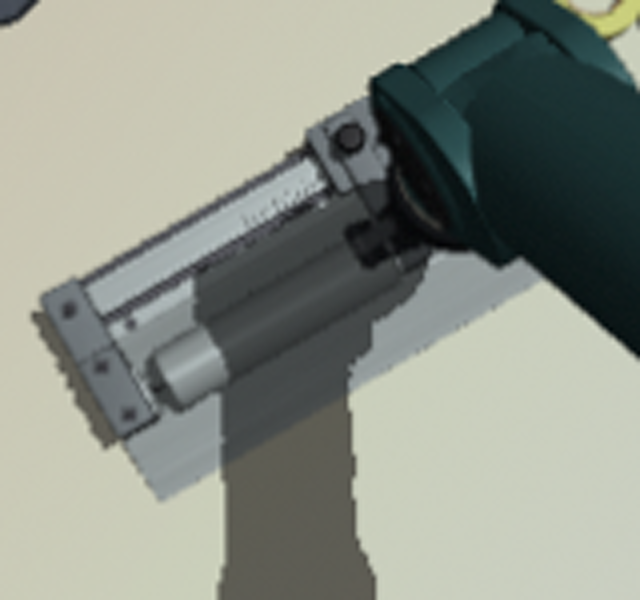

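Emit:
carry_out:
  rows:
    - {"jaw":0,"translation":[-0.003,0.006,0],"turn":0}
    - {"jaw":0,"translation":[-0.007,0.011,0],"turn":0}
    - {"jaw":0,"translation":[-0.01,0.017,0],"turn":0}
    - {"jaw":0,"translation":[-0.014,0.023,0],"turn":0}
    - {"jaw":0,"translation":[-0.017,0.028,0],"turn":0}
    - {"jaw":0,"translation":[-0.021,0.034,0],"turn":0}
    - {"jaw":0,"translation":[-0.024,0.04,0],"turn":0}
    - {"jaw":0,"translation":[-0.028,0.046,0],"turn":0}

```text
time_s: 13.25
tcp_pos: [625.7, 224.4, 31.9]
tcp_rot: [0.0, 0.964, 0.268, -0.0]
ft_force: [1.5, -4.1, -1.4]
gripper_width: 0.4
```

```bash
cat > chk2.py <<'E'
from h import *
import sys
g=np.load("g.npy"); k=sys.argv[1]
st=ctrl.state(); p=w2g(g,st["tcp_pos"])[0]; a=g[2]; f=st["ft_force"]
print(st["time_s"],p, "Fy",-np.sin(a)*f[0]+np.cos(a)*f[1],f[2])
a=ctrl.camera("top")[140:215,180:270,::-1]; b=ctrl.camera("scene")[170:240,205:295,::-1]
cv2.imwrite(f"pics/d{k}.png",np.hstack([cv2.resize(x,(399,330),interpolation=cv2.INTER_CUBIC) for x in (a,b)]))
E
python3 chk2.py 1
```

```text
13.25 [   3.07212626 -102.81068063   31.85479678] Fy -4.277308885178721 -1.4467113294129517
```

View pics/d1.png

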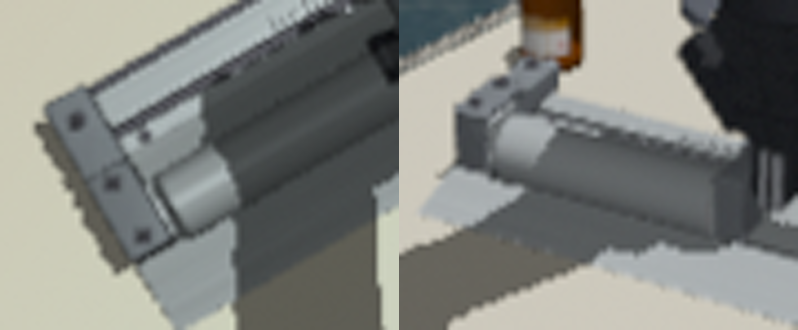

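Emit:
carry_out:
  rows:
    - {"jaw":0,"translation":[-0.003,0.004,0],"turn":0}
    - {"jaw":0,"translation":[-0.005,0.008,0],"turn":0}
    - {"jaw":0,"translation":[-0.007,0.012,0],"turn":0}

```text
time_s: 13.65
tcp_pos: [624.7, 226.1, 31.9]
tcp_rot: [0.0, 0.964, 0.268, 0.0]
ft_force: [1.3, -4.6, -1.1]
gripper_width: -0.1
```

Emit:
carry_out:
  rows:
    - {"jaw":0,"translation":[-0.003,0.004,0],"turn":0}
    - {"jaw":0,"translation":[-0.005,0.008,0],"turn":0}

```text
time_s: 13.85
tcp_pos: [624.0, 227.3, 31.9]
tcp_rot: [0.0, 0.964, 0.268, 0.0]
ft_force: [1.0, -4.4, 0.1]
gripper_width: 0.0
```

```bash
python3 chk2.py 2
```

```text
13.85 [  3.11390408 -99.37427642  31.85467586] Fy -4.247378518910056 0.12655843627582197
```

View pics/d2.png

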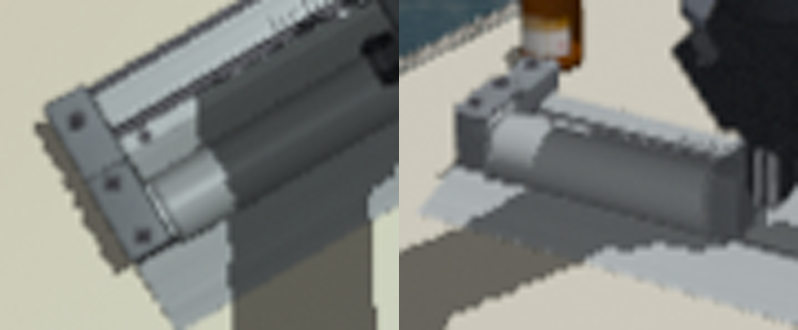

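Emit:
carry_out:
  rows:
    - {"jaw":0,"translation":[-0.002,0.003,0],"turn":0}
    - {"jaw":0,"translation":[-0.004,0.006,0],"turn":0}

```text
time_s: 14.15
tcp_pos: [623.5, 227.9, 31.9]
tcp_rot: [0.0, 0.964, 0.268, 0.0]
ft_force: [1.7, -4.8, -0.9]
gripper_width: 0.2
```

Emit:
carry_out:
  rows:
    - {"jaw":0,"translation":[-0.002,0.003,0],"turn":0}
    - {"jaw":0,"translation":[-0.004,0.006,0],"turn":0}

```text
time_s: 14.35
tcp_pos: [623.5, 228.0, 31.9]
tcp_rot: [0.001, 0.964, 0.267, 0.0]
ft_force: [2.8, -5.3, -1.4]
gripper_width: 0.1
```

Emit:
carry_out:
  rows:
    - {"jaw":0,"translation":[-0.002,0.003,0],"turn":0}
    - {"jaw":0,"translation":[-0.004,0.006,0],"turn":0}

```text
time_s: 14.55
tcp_pos: [623.5, 228.0, 31.9]
tcp_rot: [0.001, 0.964, 0.267, 0.001]
ft_force: [3.8, -6.8, -0.6]
gripper_width: 0.0
```

```bash
python3 chk2.py 3
```

```text
14.55 [  3.05790503 -98.5170245   31.87439944] Fy -7.73674520977393 -0.6410469081553727
```

View pics/d3.png

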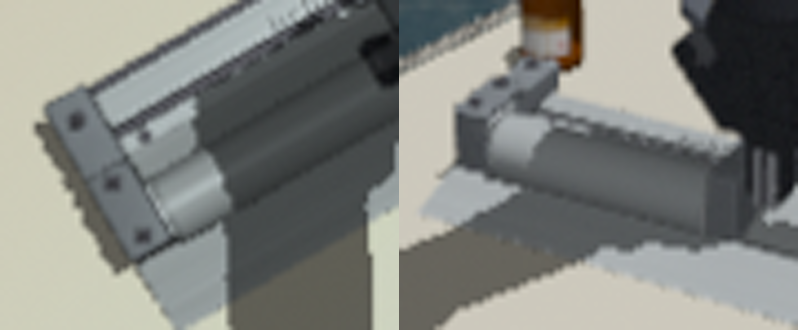

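Emit:
carry_out:
  rows:
    - {"jaw":0,"translation":[0.01,-0.017,0],"turn":0}
    - {"jaw":0,"translation":[0.04,-0.066,0],"turn":0}
    - {"jaw":0,"translation":[0.12,-0.197,0],"turn":0}
    - {"jaw":0,"translation":[0.18,-0.296,0.05],"turn":0}
    - {"jaw":0,"translation":[0.24,-0.394,0.3],"turn":0}
    - {"jaw":0,"translation":[0.28,-0.46,0.6],"turn":0}
    - {"jaw":0,"translation":[0.28,-0.46,0.9],"turn":0}
    - {"jaw":0,"translation":[0.28,-0.46,0.9],"turn":0}

```text
time_s: 15.45
tcp_pos: [669.8, 162.4, 175.1]
tcp_rot: [-0.001, 0.964, 0.267, 0.008]
ft_force: [0.3, 0.9, 0.4]
gripper_width: 0.0
```

Emit:
carry_out:
  rows:
    - {"jaw":0,"translation":[-0.3,-0.4,0.1],"turn":0}
    - {"jaw":0,"translation":[-0.6,-0.8,0.2],"turn":0}
    - {"jaw":0,"translation":[-0.75,-1,0.2],"turn":0}
    - {"jaw":0,"translation":[-0.75,-1,0.2],"turn":0}
    - {"jaw":0,"translation":[-0.75,-1,0.2],"turn":0}
    - {"jaw":0,"translation":[-0.75,-1,0.2],"turn":0}

```text
time_s: 16.05
tcp_pos: [551.5, 10.4, 197.3]
tcp_rot: [-0.0, 0.964, 0.267, 0.001]
ft_force: [0.2, 0.5, -0.5]
gripper_width: 0.2
```

Run:
```python
from h import *
import pickle
g=np.load("g.npy"); st=ctrl.state(); print(st["time_s"],st["tcp_pos"],st["ft_force"])
c=ctrl.get_calibration("wrist"); pickle.dump(c,open("w9.pkl","wb"))
a=ctrl.camera("top")[:,:,::-1]; b=ctrl.camera("scene")[:,:,::-1]; w=ctrl.camera("wrist")[:,:,::-1]
cv2.imwrite("pics/f_w.png",w)
cv2.imwrite("pics/f_t.png",cv2.resize(a[90:240,180:340],None,fx=5,fy=4,interpolation=cv2.INTER_CUBIC))
cv2.imwrite("pics/f_s.png",cv2.resize(b[170:260,200:340],None,fx=5,fy=5,interpolation=cv2.INTER_CUBIC))
cv2.imwrite("pics/f_ss.png",b)
```

```text
16.05 [551.4995768   10.44093392 197.25340365] [ 0.24706547  0.50522512 -0.47455775]
```

View pics/f_t.png

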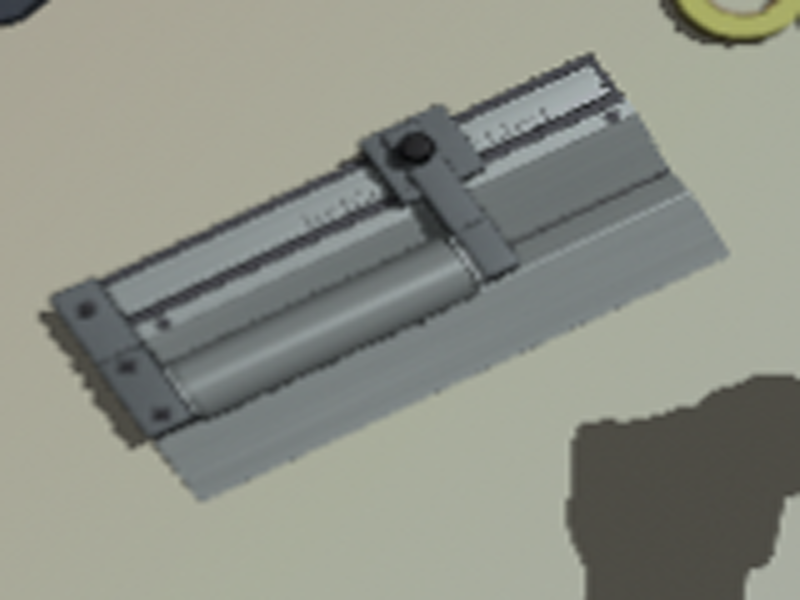

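View pics/f_s.png

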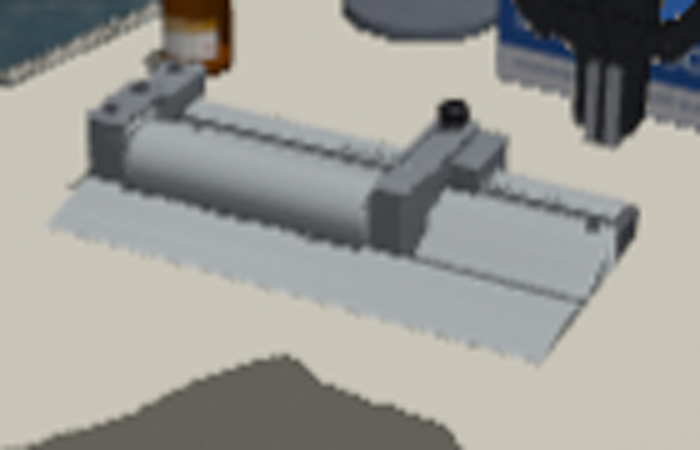

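View pics/f_w.png

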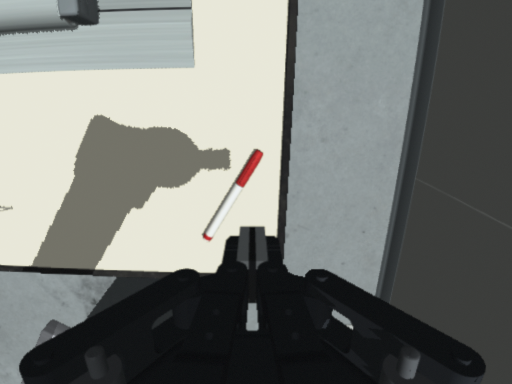

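Emit:
carry_out:
  rows:
    - {"jaw":0,"translation":[-0.1,0.4,0],"turn":0}
    - {"jaw":0,"translation":[-0.18,0.82,0],"turn":0}
    - {"jaw":0,"translation":[-0.18,0.82,0],"turn":0}
    - {"jaw":0,"translation":[-0.18,0.82,0],"turn":0}

```text
time_s: 16.6
tcp_pos: [523.9, 142.0, 197.0]
tcp_rot: [-0.002, 0.962, 0.273, 0.001]
ft_force: [0.5, -0.5, -0.0]
gripper_width: 0.1
```

Emit:
carry_out:
  rows:
    - {"jaw":0,"translation":[-0.1,0.4,0],"turn":0}
    - {"jaw":0,"translation":[-0.18,0.82,0],"turn":0}
    - {"jaw":0,"translation":[-0.18,0.82,0],"turn":0}
    - {"jaw":0,"translation":[-0.18,0.82,0],"turn":0}
    - {"jaw":0,"translation":[-0.18,0.82,0],"turn":0}
    - {"jaw":0,"translation":[-0.18,0.82,0],"turn":0}

```text
time_s: 17.2
tcp_pos: [498.2, 255.4, 196.4]
tcp_rot: [0.001, 0.964, 0.267, -0.0]
ft_force: [0.2, -0.6, 0.1]
gripper_width: -0.0
```

Run:
```python
from h import *
import pickle
g=np.load("g.npy"); st=ctrl.state(); print(st["time_s"],st["tcp_pos"],st["ft_force"])
c=ctrl.get_calibration("wrist"); w=ctrl.camera("wrist")[:,:,::-1]; pickle.dump(c,open("w9.pkl","wb"))
cv2.imwrite("pics/f_w2.png",cv2.resize(w[0:240,60:460],None,fx=2,fy=2,interpolation=cv2.INTER_CUBIC))
```

```text
17.2 [498.22805583 255.44726647 196.42375472] [ 0.23436451 -0.56810458  0.06942202]
```

View pics/f_w2.png

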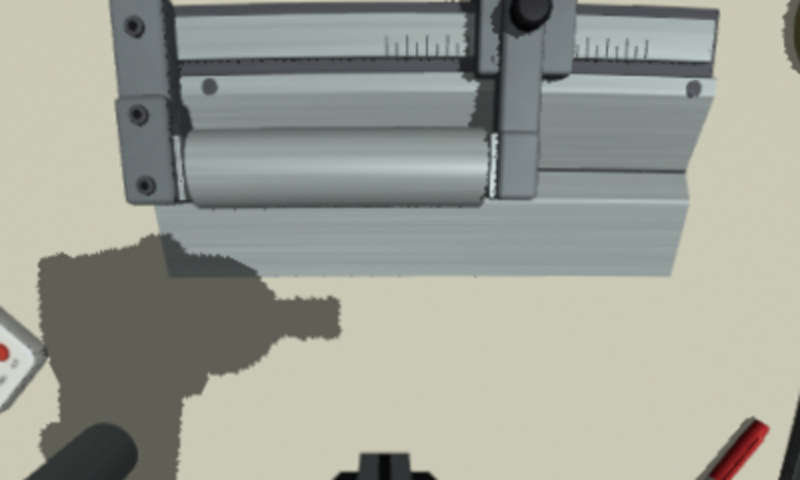

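View pics/f_ss.png

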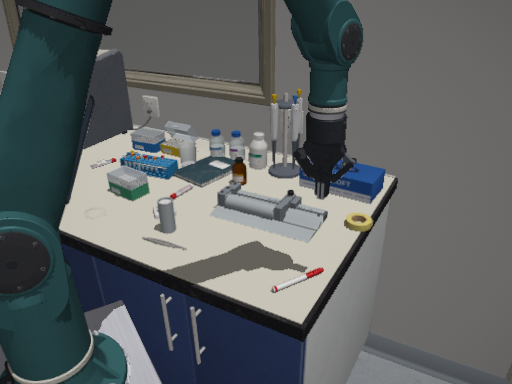

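Run:
```python
from h import *
import pickle
g=np.load("g.npy"); w=pickle.load(open("w9.pkl","rb"))
W=lambda u,v:(60+(u+.5)/2-.5,(v+.5)/2-.5)
for n,p,z in [("anvil top",(175,202),52),("anvil top2",(170,97),52),("jaw face top",(500,197),52),("jaw face top",(500,133),52),("jaw back",(539,197),52),("tube L",(185,165),25),("tube R",(490,165),25),("tube L silh top",(186,165),43),("R",(488,165),43)]: print(n,w2g(g,unproj(w,W(*p),z)).round(1))
# expected tube seated silhouette
q=[*g2w(g,[[0,10,0]])[0,:2],g[2]]; P=proj(w,tubepts(q,25)); P=(P-[60,0])*2; print(P.min(0),P.max(0))
P=(proj(w,g2w(g,[[-20,85,25],[-17,85,52],[-16,-65,52],[-16,-88,52],[0,85,45],[0,-65,45]]))-[60,0])*2; print(P.round(1))
```

```text
anvil top [[-15.8  90.5  52. ]]
anvil top2 [[31.6 88.1 52. ]]
jaw face top [[-14.9 -66.9  52. ]]
jaw face top [[ 14.2 -65.5  52. ]]
jaw back [[-14.8 -85.8  52. ]]
tube L [[ 2.5 92.8 25. ]]
tube R [[  1.  -66.2  25. ]]
tube L silh top [[ 1.7 86.4 43. ]]
R [[  0.2 -62.   43. ]]
[186.6693722  125.38755956] [494.51007405 208.58453465]
[[203.1 208.6]
 [185.8 203.9]
 [495.5 198.9]
 [542.9 199. ]
 [187.2 167.8]
 [494.3 164.8]]
```

```bash
python3 -c "
from workcell import ctrl
print(ctrl.state()['ft_force']); print(ctrl.sign_off())"
```

```text
[-0.36272383 -0.92714217 -0.33449041]
the job is handed in; nothing more can be done
None
```

The tube is seated in the V and closed up between the jaw and the fixed anvil. I handed the job in at about 17 s of the 51 s allowed.

- **Rolling:** I pushed the tube squarely by its side with two half-open fingers. It went about 95 mm along the bench, up the lead-in and over the crest, and dropped into the V. It was never lifted.
- **Closing the jaw:** With the gripper shut, I pushed the back of the jaw along. The push took about 3 to 4 N while the tube slid. At the anvil the motion stopped and the force rose to about 8 N over the last 2 mm of commanded push, so I stopped there and backed off.
- **Last checks:**
  - In the top, scene and wrist pictures the tube looks square in the V with no visible gap at either end.
  - The arm is clear of everything, with only noise-level force on the wrist.
  - The bystanders look unmoved in the pictures, but I did not re-measure their positions.
- **Measurement limits:**
  - My pixel estimates scatter by a few mm. The jaw face came out at about -63 to -67 mm (nominal -65). The tube ends were several mm off nominal, though the tube's outline matched the seated prediction within about 2 mm.
  - The evidence that it is closed is the stall and force rise plus the pictures, not an exact jaw reading.
  - I did not measure the tube's turning angle; I inferred it from the rolling distance.

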